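# Clamp the suture pad and hold the scanner over the stitches

## Robot

A 6-joint arm with a two-finger parallel gripper is mounted at the origin on the work surface. World frame = base frame: x ahead of the robot, y to its left, z up, the work surface at z = 0. Lengths are in m, angles in rad, forces in N, time in s.
With the tool pointing down it reaches from about 0.425 to 0.95 m from the base axis. Payload 3.5 kg.
Tool frame: the origin (TCP) lies at the very end of the fingers, on their centre line; the grasp point (between the pads) lies 19 mm behind it; z points along the fingers, y is the line along which they close (so a half turn about z gives the same grasp; the last joint's range is limited). The gripper opens to 85 mm and grips with 20 to 120 N. Pads are 22 mm wide; open, the fingers measure 114 mm over their backs; the gripper's body (76 mm by 85 mm) begins 54 mm behind the grasp point. The pads swing forward as they close: fully open they stand 13 mm farther back than shut.
Start: joints at [1.199, 0.286, 1.577, -0, 1.279, -0.15], TCP at [0.148, 0.658, 0.231] pointing down, gripper open.
Joint ranges: [-2.77, 2.77], [-0.9, 2.22], [0.21, 2.48], [-1.53, 4.67], [0.24, 2.81], [-2.84, 2.84]. Speed limits (rad/s): [2.79, 2.79, 3.14, 3.14, 3.14, 3.14].

## Interface

Orientations are given as a unit quaternion [x, y, z, w].
In Python, from plant import ctrl gives the robot as it stands.
- The arm moves only by the tool carry_out, never from a script. Its argument "deltas" is one flat list of numbers, 6 for each row, row after row: the shift along the tool's x, y, z in m, then the turn, a rotation vector about the tool's x, y, z in rad. A call has 1 to 5 rows; each row is the pose to reach, as a shift and turn from the pose commanded when the call began, along the tool's axes at that moment; what a row does not reach only later rows make up. A row lasts 1/8 s, in which the tool goes at most 62.5 mm and 10.7 degrees, less where a joint would pass 70% of its speed; a pose out of reach is approached as far as the arm can. A call with a gripper value outside its range is refused whole. "grip" is the opening in per cent of the stroke, from 0 (shut) to 100 (fully open), set as the call begins (left out, the last holds). The fingers move at their own pace and stop on an object; "grip_force" is the grip in N (left out, the last holds). Time passes only in rows, so rows that repeat a pose let the fingers close. It gives the time, the measured TCP pose, the force, the opening and the grip force at its end, in the units of the state.
- ctrl.get_state(): the state, without advancing time (a new reading comes with each control period).
- ctrl.read_camera(name): name is "scene" or "top" or "wrist"; returns (picture, depth): 480x640x3 uint8, red, green, blue; 480x640 float32, m along the optical axis (not along the pixel's ray), 0 where there is no reading.
- ctrl.camera_model(name): a dict with "intrinsics" (3x3 intrinsics, pixels), "extrinsics" (4x4, takes a point from world to camera coordinates); the wrist camera has in their place "hand_eye" (4x4, takes a point from camera to tool coordinates, whose origin is the TCP and whose axes are the flange's). Camera axes: x right, y down, z forward; pixel columns grow to the right and rows downward; lengths in m; the calibration is good to about 2 mm. A picture is of the moment at which its call begins: read the wrist's pose just before it. camera_model takes no time and is no camera call.
- ctrl.sign_off(): hands the job in; it is judged then, once.
Trained networks look in the newest picture that a camera, given by its name, has taken for a name from the list of things; names that differ only in an ending like _2 or _b are one class to them, and where a whole thing is asked for, a point or a joint stands for the part that bears it (a point fixed in the world has none). Each returns a list of dicts, best first, with "score" (0 to 1); they miss things now and then, are a little off and sometimes report something else, mostly with a low value. They report only what shows in the picture. A call takes as long as a camera call. They do not tell look-alikes from the thing itself.
- ctrl.find_in(camera, query): "uv" ([column, row] in pixels, amid what is visible of it).
The state is a dict: "time": time; "qpos": joint angles; "dq": joint speeds; "joint_efforts": joint torques, N m; "eef_pos": TCP position; "tcp_rot": TCP orientation; "contact_force": force on the tool from outside, world axes, zero at the start; "wrist_torque": the same for the moment, N m; "opening": opening from 0.0 (shut) to 1.0 (fully open); "finger_force": force on a finger pad.
Only numpy, scipy, OpenCV 4.12 (cv2) and the standard library are available. Lean on these libraries where they do the work, as an engineer would, in place of code of your own. Each camera call takes 0.05 s, during which the arm holds its last target. There are 200 camera calls.

## Task

Press the practice stand's hinged frame down by its orange tab until it snaps shut over the skin pad. Then take the wound scanner by its blue handle, lift it out of its cradle and carry it over the instrument rack without bumping anything, and finish still holding it in the air with its lens level about 2 cm above the skin, centred over the stitched cut, its long side along the cut, the scanner touching nothing but the gripper, the gripper touching nothing else and the frame still shut.

Things in the scene. Friction and masses are not known exactly. Their poses are not given: they have to be found in the camera images.
- stand: Suture practice stand: white base 180 x 180 x 20 mm, fixed to the table, with a pink skin pad on it (top at 30 mm height). Origin: centre of the underside; z up; the cut runs along its y axis; the blue clamping frame is hinged at the stand's +x side (the hinge axis runs along y through x = +80 mm, z = 33 mm) and its free edge with the tab is at the -x side. Two grey spring catches stand on the base at x = -50 mm, y = +-102 mm, tops 46 mm high.
- frame (a joint): Angle of the clamping frame in rad: 0 is shut flat on the pad, it grows as the frame opens upward (start about 0.5 to 1.0; largest 1.5). The hinge is stiff enough to stay where it is left and needs only about 1 N at the tab; at about 0.06 rad the spring catches resist with roughly 7 N (at the tab); pushed past them the frame snaps to 0 and stays.
- tab (a point): Centre of the top face of the orange press tab (26 x 50 mm, 6 mm thick) on the free edge of the blue frame, 167 mm from the hinge axis and 3 mm above the frame's mid-plane; moves with the frame. The frame is 170 mm wide, 6 mm thick, with a 90 x 110 mm window; shut, its top is 36 mm above the table.
- cut (a point): Middle of the stitched cut (76 mm long, red line with seven black stitches) on the skin pad's top face, 30 mm above the table; same axes as the stand: the cut runs along y, z up. The shut frame's top stands 6 mm higher than this.
- grip (a point): Centre of the scanner's upright blue handle (70 mm along the scanner's x, 28 mm along its y, from 30 to 87 mm above the lens face). The scanner (0.25 kg or so) is a white head 92 x 48 x 30 mm, long side along its x, with this handle on top, 87 mm high in all, loose in its cradle. The centre is 58.5 mm above the lens face. Axes: x along the long side, z up out of the handle. Take it from above with the fingers closing along y.
- lens (a point): Centre of the scanner's lens face (its underside), straight below the grip point by 58.5 mm; same axes.
- scanner: The scanner; origin at the centre of its underside (the same point and axes as point lens).
- tray: White enamel tray with a blue rim, 220 x 240 mm, walls 45 mm high and 4 mm thick, fixed to the table. Origin: centre of the underside, z up. The scanner stands lens down in a grey charging cradle in it (at y = -35 mm; floor 10 mm above the table, lips up to 20 mm, about 3 to 5 mm free play).
- rack: Instrument rack fixed between tray and stand: base 260 x 44 mm, a round bar along its x axis on two posts, top 125 mm above the table, forceps hanging from it. Origin: centre of the underside.
- bottle: Loose amber bottle, 56 mm diameter, 135 mm high, origin at the centre of its foot. Leave alone.
- jar: Loose steel jar, 72 mm diameter, 85 mm high, origin at the centre of its foot. Leave alone.
- pot: Loose yellow plastic pot, 42 mm diameter, 40 mm high, standing in the tray beside the cradle (at the tray's y = +65 to +85 mm), origin at the centre of its foot. Leave alone.
Not all that is in view belongs to the job. There is more than one size of the scanner; the job needs the largest.

How it is judged:
By the outcome, as a careful person would: the job done as asked, in the order asked, and still so for the second after the job is handed in, while the arm keeps its last pose, push and grip.
It also fails if it takes over 59 s, if anything falls off the work surface, if the arm or the gripper's body presses on something with over 40 N, if the wrist force passes 120 N, or if a joint passes its speed limit or range.

## Working session

There is one attempt and no reset: what is moved stays moved. The work goes in short steps, Python scripts to look and compute and a tool call to move; the robot and the scene stay as the last step left them, time stands still between calls to the robot, and variables do not carry over. Pictures are saved under pics/ and viewed, at most 10 in all, crops included, and the job is handed in when it is done.

Besides the shell and the picture viewer there is one more tool, called after "Emit:" as name(argument=value, ...) on one line, values as JSON. carry_out: Moves the arm, as the interface text tells. Its arguments: {"type":"object","properties":{"deltas":{"type":"array"},"grip":{"type":"number"},"grip_force":{"type":"number"}},"required":["deltas"]}

```bash
ls; mkdir -p pics
cat > h.py <<'E'
import numpy as np, cv2
from scipy.spatial.transform import Rotation as R
from plant import ctrl
def model(cam):
    m=ctrl.camera_model(cam); K=np.array(m["intrinsics"])
    if cam!="wrist": T=np.linalg.inv(np.array(m["extrinsics"]))
    else:
        s=ctrl.get_state(); W=np.eye(4); W[:3,:3]=R.from_quat(s["tcp_rot"]).as_matrix(); W[:3,3]=s["eef_pos"]
        T=W@np.array(m["hand_eye"])
    return K,T   # T cam->world
def pts(K,T,D):
    v,u=np.mgrid[0:480,0:640]; 
    P=np.stack([(u-K[0,2])/K[0,0]*D,(v-K[1,2])/K[1,1]*D,D],-1)
    return P@T[:3,:3].T+T[:3,3]
def shot(cam,name):
    K,T=model(cam); I,D=ctrl.read_camera(cam)
    cv2.imwrite(f"pics/{name}.png",I[:,:,::-1]); P=pts(K,T,D)
    np.savez(f"{name}.npz",I=I,D=D,P=P,K=K,T=T); return I,D,P,K,T
E
python3 - <<'E'
from h import *
np.set_printoptions(precision=4,suppress=True)
s=ctrl.get_state(); print(s)
for c in ["scene","top","wrist"]:
    I,D,P,K,T=shot(c,c+"0"); print(c,T[:3,3],T[:3,2],K[0,0])
    if c=="wrist":print(ctrl.camera_model(c)["hand_eye"])
    for q in ["stand","tab","cut","grip","tray","rack","pot","bottle","jar"]:
        for r in ctrl.find_in(c,q)[:3]:
            u,v=np.round(r["uv"]).astype(int); print(c,q,(u,v),round(r["score"],2),P[v,u])
a=cv2.imread("pics/scene0.png");b=cv2.imread("pics/top0.png")
E
```

```text
pics
{'time': 0.0, 'qpos': array([ 1.199 ,  0.2872,  1.5782, -0.    ,  1.2786, -0.15  ]), 'dq': array([ 0.0008, -0.0004, -0.0001, -0.0015,  0.0005,  0.0005]), 'joint_efforts': array([ -0.0003, -40.5988, -29.2619,  -0.0001,   0.0059,  -0.    ]), 'eef_pos': array([0.1482, 0.6579, 0.23  ]), 'tcp_rot': array([ 0.1107,  0.9939, -0.0011, -0.0003]), 'contact_force': array([-0.389 , -0.2543,  0.2972]), 'wrist_torque': array([ 0.0193, -0.0162,  0.0023]), 'finger_force': 0.0, 'opening': 1.0006944473831811}
scene [ 1.111  -0.3302  0.9089] [-0.5222  0.2528 -0.8145] 508.6950315666488
scene stand (np.int64(450), np.int64(191)) 0.8 [0.5195 0.2827 0.0292]
scene tab (np.int64(450), np.int64(168)) 0.86 [0.4548 0.3252 0.0267]
scene grip (np.int64(114), np.int64(284)) 0.87 [ 0.4686 -0.4725  0.0441]
scene grip (np.int64(176), np.int64(215)) 0.85 [ 0.3515 -0.3149  0.0495]
scene grip (np.int64(209), np.int64(276)) 0.68 [ 0.5369 -0.297   0.0592]
scene tray (np.int64(233), np.int64(284)) 0.76 [ 0.5519 -0.2571  0.025 ]
scene tray (np.int64(450), np.int64(165)) 0.66 [0.5302 0.2473 0.138 ]
scene rack (np.int64(
[... 837 characters left out ...]
 (np.int64(476), np.int64(294)) 0.62 [ 0.4524 -0.4533  0.063 ]
top tray (np.int64(390), np.int64(271)) 0.73 [ 0.5179 -0.2471  0.0283]
top rack (np.int64(298), np.int64(271)) 0.75 [ 0.5241 -0.0123  0.0119]
top pot (np.int64(360), np.int64(276)) 0.55 [ 0.5098 -0.1723  0.0015]
top bottle (np.int64(258), np.int64(171)) 0.58 [0.7668 0.0827 0.0977]
top jar (np.int64(318), np.int64(165)) 0.56 [ 0.7844 -0.0681  0.0836]
wrist [0.0686 0.6755 0.3752] [ 0.3076 -0.0693 -0.949 ] 357.18281711852876
[[ 0.0007 -0.949  -0.3153  0.0817]
 [ 1.      0.0007  0.0001 -0.0009]
 [ 0.0002 -0.3153  0.949  -0.1438]
 [ 0.      0.      0.      1.    ]]
wrist stand (np.int64(123), np.int64(469)) 0.88 [0.435  0.3268 0.0213]
```

View pics/scene0.png

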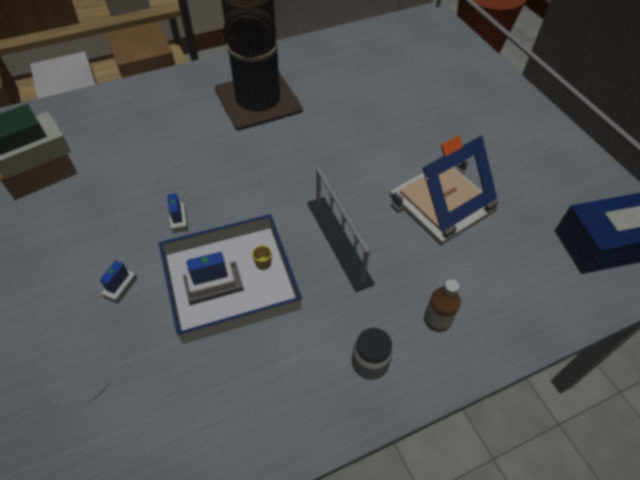

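View pics/top0.png

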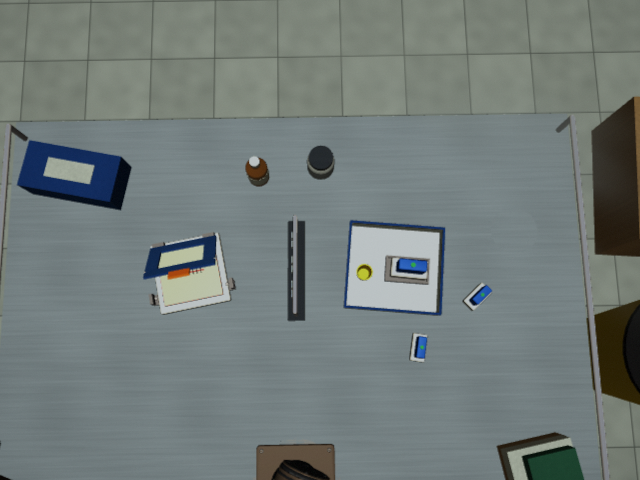

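The scene and top views agree. There are three scanners in the top view: one in the cradle in the tray at (411,267), which is the largest, and two small look-alikes on the table at (418,346) and (477,296). The stand is at (190,275), with its frame open and its orange tab at (180,272). The rack is at (296,270), the pot at (364,272), the bottle at (257,170) and the jar at (320,160). I choose the scanner in the tray.

```bash
cat >> h.py <<'E'
def mask(I,kind,P,box,z):
    H=cv2.cvtColor(I,cv2.COLOR_RGB2HSV).astype(int); h,s,v=H[...,0],H[...,1],H[...,2]
    m={"orange":(h<14)&(s>170)&(v>90),"blue":(h>100)&(h<130)&(s>130)&(v>40),"white":(s<70)&(v>120),"skin":(h<30)&(s>50)&(s<150)&(v>120)}[kind]
    return m&(P[...,0]>box[0])&(P[...,0]<box[1])&(P[...,1]>box[2])&(P[...,1]<box[3])&(P[...,2]>z[0])&(P[...,2]<z[1])
def rect(Q):
    (c,wh,a)=cv2.minAreaRect((Q[:,:2]*1000).astype(np.float32)); return np.round(c,1),np.round(wh,1),round(a,2)
E
python3 - <<'E'
from h import *
np.set_printoptions(precision=4,suppress=True)
for c in ["scene0","top0"]:
    d=np.load(c+".npz");I,P=d["I"],d["P"]
    print(c)
    S=(0.35,0.7,0.1,0.42); G=(0.45,0.62,-.37,-.2)
    o=P[mask(I,"orange",P,S,(0.03,.3))]; print("tab",len(o),np.median(o,0) if len(o) else "")
    f=P[mask(I,"blue",P,S,(0.025,.3))]; print("frame",len(f),np.percentile(f,[1,50,99],axis=0))
    A=f-np.median(f,0); k=np.linalg.svd(A)[2] if len(f)<4000 else None; print(k)
    for z in [(0.012,0.025),(0.025,0.036)]:
        w=P[mask(I,"white",P,S,z)|mask(I,"skin",P,S,z)]; print("stand",z,len(w),rect(w) if len(w) else "")
    g=P[mask(I,"blue",P,G,(0.02,.13))]; print("g z",np.percentile(g[:,2],[5,50,95]))
    zt=np.percentile(g[:,2],90); t=g[g[:,2]>zt-.008]; print("handle top",rect(t),np.median(t,0))
    m=mask(I,"blue",P,(0.35,.7,-.42,-.1),(0.035,.055)); print("trayrim",rect(P[m]))
    r=P[(P[...,0]>.3)&(P[...,0]<.75)&(abs(P[...,1])<.08)&(P[...,2]>.11)&(P[...,2]<.135)]; print("bar",len(r),rect(r) if len(r) else "")
I=cv2.imread("pics/top0.png");J=cv2.imread("pics/scene0.png")
a=cv2.resize(I[240:320,330:450],(480,320),interpolation=cv2.INTER_CUBIC);b=cv2.resize(J[240:320,160:280],(480,320),interpolation=cv2.INTER_CUBIC)
cv2.imwrite("pics/crop1.png",cv2.resize(np.hstack([a,b]),(800,267)))
E
```

```text
scene0
tab 203 [0.5046 0.2597 0.1672]
frame 2012 [[0.5028 0.187  0.0417]
 [0.5534 0.2705 0.1023]
 [0.6099 0.3534 0.1556]]
[[-0.2149  0.9759  0.0372]
 [-0.5886 -0.1598  0.7925]
 [ 0.7794  0.1484  0.6087]]
stand (0.012, 0.025) 714 (array([524.9, 264.9]), array([180.1, 180.9]), 9.67)
stand (0.025, 0.036) 1520 (array([529.7, 265.7]), array([157.4, 151.2]), 10.05)
g z [0.0917 0.0963 0.0989]
handle top (array([ 526.5, -295.1]), array([64.6, 27. ]), 81.75) [ 0.5287 -0.2973  0.0963]
trayrim (array([ 498.3, -255.1]), array([239.3, 281.9]), 84.69)
bar 570 (array([530.4,  -6.3]), array([ 15.4, 238.8]), 89.21)
top0
tab 136 [0.5026 0.2602 0.1697]
frame 1194 [[0.4981 0.1844 0.039 ]
 [0.5511 0.2728 0.1058]
 [0.6095 0.3554 0.161 ]]
[[ 0.2101 -0.9771 -0.0334]
 [ 0.5876  0.1535 -0.7945]
 [ 0.7814  0.1473  0.6064]]
stand (0.012, 0.025) 1148 (array([555.7, 247.6]), array([236.7, 235.1]), 10.48)
stand (0.025, 0.036) 2110 (array([522. , 265.7]), array([178.5, 176.8]), 11.72)
g z [0.0514 0.0958 0.1016]
handle top (array([ 523. , -293.5]), array([68.8, 28. ]), 83.74) [ 0.5226 -0.2927  0.0966]
trayrim (array([ 497.5, -254.4]), array([243.4, 283.3]), 84.35)
bar 497 (array([528. ,  -4.6]), array([ 12.6, 238.3]), 89.4)
```

View pics/crop1.png

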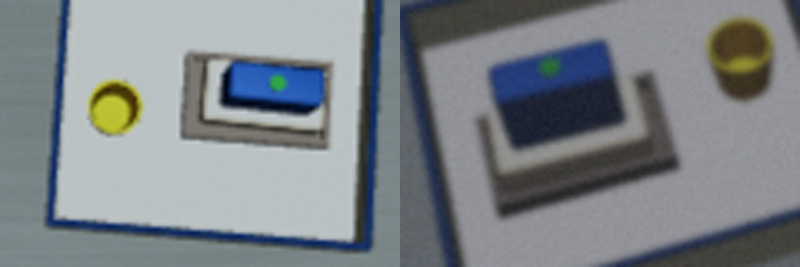

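The crop confirms the choice: the large scanner has a blue handle with a green dot and sits in the cradle in the tray, with the yellow pot beside it. From both views the tab is at about (0.504, 0.260, 0.168). That matches a frame angle of 0.92 rad and a stand centre of about (0.525, 0.265) at a yaw of about 10.5°. I'm moving towards the tab with the fingers shut.

Emit:
carry_out(deltas=[-0.044,-0.031,-0.002,0,0,0.115,-0.088,-0.062,-0.004,0,0,0.23,-0.132,-0.093,-0.006,0,0,0.345,-0.176,-0.124,-0.008,0,0,0.46,-0.22,-0.155,-0.01,0,0,0.578], grip=0, grip_force=60)

```text
time: 2.12
eef_pos: [0.3299, 0.4575, 0.2417]
tcp_rot: [0.391, 0.92, 0.0, 0.0]
contact_force: [0.9, -0.3, 0.4]
opening: -0.004
finger_force: 0.0
```

```bash
cat >> h.py <<'E'
def plan(targets):
    "targets: (x,y,z,az_deg of tool y, tool down) -> deltas in tool axes from the measured pose"
    s=ctrl.get_state(); p=s["eef_pos"]; r=R.from_quat(s["tcp_rot"])
    print("t %.2f p %s yaz %.1f F %s open %.3f"%(s["time"],np.round(p,4),np.degrees(np.arctan2(*r.as_matrix()[1::-1,1])),np.round(s["contact_force"],1),s["opening"]))
    for x,y,z,a in targets:
        c,d=np.cos(np.radians(a)),np.sin(np.radians(a)); M=np.array([[-d,c,0],[c,d,0],[0,0,-1.]])
        print(np.round(np.r_[r.inv().apply(np.array([x,y,z])-p),(r.inv()*R.from_matrix(M)).as_rotvec()],4))
def arc(th,off=0.010,c=(0.525,0.265),yaw=10.5,lift=0.0):
    s,k=np.sin(th),np.cos(th); xs=.08-.167*k+.003*s+off*s; z=.033+.167*s+.003*k+lift
    y=np.radians(yaw); return (c[0]+xs*np.cos(y),c[1]+xs*np.sin(y),z,11)
E
python3 - <<'E'
from h import *
plan([arc(.92,lift=.06)])
E
```

```text
t 2.12 p [0.3299 0.4575 0.2417] yaz 44.0 F [ 0.9 -0.3  0.4] open -0.004
[-2.680e-01 -2.300e-03  1.400e-02  7.000e-04 -1.000e-04  5.753e-01]
```

Emit:
carry_out(deltas=[-0.054,0,0,0,0,0.115,-0.108,0,0,0,0,0.23,-0.162,0,0,0,0,0.345,-0.216,-0.002,0.005,0,0,0.46,-0.268,-0.002,0.014,0,0,0.575])

```text
time: 2.75
eef_pos: [0.5157, 0.2639, 0.228]
tcp_rot: [0.636, 0.772, 0.001, 0.0]
contact_force: [1.0, 1.3, 0.2]
opening: 0.002
finger_force: 0.0
```

Run:
```python
from h import *
plan([arc(t) for t in (.92,.8,.7,.6,.5,.4,.3,.2,.1,0)])
```

```text
t 2.75 p [0.5157 0.2639 0.228 ] yaz 11.0 F [1.  1.3 0.2] open 0.002
[-0.0006 -0.0016  0.0603  0.0018 -0.0003 -0.    ]
[-0.0005 -0.0178  0.0731  0.0018 -0.0003 -0.    ]
[-0.0004 -0.0301  0.085   0.0018 -0.0003 -0.    ]
[-0.0003 -0.0413  0.0981  0.0018 -0.0003 -0.    ]
[-0.0002 -0.0512  0.1122  0.0018 -0.0003 -0.    ]
[-1.000e-04 -5.960e-02  1.271e-01  1.800e-03 -3.000e-04 -0.000e+00]
[-1.000e-04 -6.660e-02  1.426e-01  1.800e-03 -3.000e-04 -0.000e+00]
[-0.     -0.072   0.1587  0.0018 -0.0003 -0.    ]
[ 0.     -0.0758  0.1752  0.0018 -0.0003 -0.    ]
[ 0.     -0.078   0.1918  0.0018 -0.0003 -0.    ]
```

Emit:
carry_out(deltas=[0,-0.001,0.045,0,0,0,0,-0.018,0.073,0,0,0,0,-0.03,0.085,0,0,0,0,-0.041,0.098,0,0,0,0,-0.051,0.112,0,0,0])

```text
time: 3.38
eef_pos: [0.4646, 0.2557, 0.116]
tcp_rot: [0.634, 0.773, 0.001, 0.001]
contact_force: [0.3, 0.8, 0.1]
opening: 0.003
finger_force: 0.2
```

Emit:
carry_out(deltas=[0,-0.009,0.015,0,0,0,0,-0.016,0.031,0,0,0,0,-0.021,0.047,0,0,0,0,-0.023,0.057,0,0,0,0,-0.023,0.057,0,0,0])

```text
time: 4.0
eef_pos: [0.4409, 0.2506, 0.0571]
tcp_rot: [0.635, 0.773, -0.001, -0.001]
contact_force: [-0.3, 0.4, 0.7]
opening: -0.003
finger_force: 0.0
```

Run:
```python
from h import *
plan([arc(0)])
I,D,P,K,T=shot("top","top1"); J,D2,P2,_,_=shot("scene","scene1")
S=(0.35,0.7,0.1,0.42)
for i,p in ((I,P),(J,P2)):
    o=p[mask(i,"orange",p,S,(0.02,.3))]; print("tab",len(o),np.median(o,0) if len(o) else "")
    f=p[mask(i,"blue",p,S,(0.025,.3))];print("frame z",np.percentile(f,[1,50,99],axis=0))
```

```text
t 4.00 p [0.4409 0.2506 0.0571] yaz 11.2 F [-0.3  0.4  0.7] open -0.003
[-0.0011 -0.0017  0.0211 -0.0024  0.0003  0.0039]
tab 0 
frame z [[0.46201415 0.17467233 0.03063167]
 [0.55959261 0.22941701 0.04206183]
 [0.60759804 0.3551128  0.0577248 ]]
tab 56 [0.4445159  0.23791923 0.05420424]
frame z [[0.4464937  0.17735389 0.03411492]
 [0.53230856 0.26219798 0.0438028 ]
 [0.6051128  0.35231418 0.05441643]]
```

The frame follows the finger. I'll press on through the catch.

Emit:
carry_out(deltas=[0,-0.001,0.006,0,0,0,0,-0.002,0.011,0,0,0,0,-0.002,0.015,0,0,0,0,-0.002,0.019,0,0,0,0,-0.002,0.022,0,0,0])

```text
time: 4.72
eef_pos: [0.4398, 0.2505, 0.0361]
tcp_rot: [0.635, 0.773, 0.0, 0.0]
contact_force: [0.7, -0.3, -0.1]
opening: 0.001
finger_force: 0.1
```

Run:
```python
from h import *
plan([arc(0)])
I,D,P,K,T=shot("top","top2"); J,D2,P2,_,_=shot("scene","scene2")
S=(0.35,0.7,0.1,0.42)
for i,p in ((I,P),(J,P2)):
    f=p[mask(i,"blue",p,S,(0.025,.3))];print("frame z",np.percentile(f,[1,50,99],axis=0))
```

```text
t 4.72 p [0.4398 0.2505 0.0361] yaz 11.2 F [ 0.7 -0.3 -0.1] open 0.001
[-0.0013 -0.0006  0.0001  0.0004 -0.0001  0.004 ]
frame z [[0.46144962 0.17596024 0.02838522]
 [0.55839593 0.23164831 0.03596801]
 [0.60718938 0.3551747  0.04434517]]
frame z [[0.44642159 0.17805853 0.03129443]
 [0.53503608 0.26152747 0.03533645]
 [0.60475227 0.35215893 0.0395351 ]]
```

Emit:
carry_out(deltas=[0,0,0.003,0,0,0,0,0,0.003,0,0,0])

```text
time: 5.08
eef_pos: [0.4398, 0.2505, 0.0356]
tcp_rot: [0.634, 0.773, -0.001, -0.001]
contact_force: [-7.8, -3.0, 16.4]
opening: -0.0
finger_force: 8.5
```

Emit:
carry_out(deltas=[0,0,-0.04,0,0,0,0.01,0.02,-0.1,0,0,0,0.02,0.05,-0.15,0,0,0,0.035,0.085,-0.2,0,0,0,0.035,0.085,-0.22,0,0,0], grip=100)

```text
time: 5.7
eef_pos: [0.5188, 0.3025, 0.257]
tcp_rot: [0.634, 0.773, 0.003, 0.001]
contact_force: [0.8, 0.2, 0.3]
opening: 0.996
finger_force: 0.0
```

Run:
```python
from h import *
np.set_printoptions(precision=4,suppress=True)
plan([])
I,D,P,K,T=shot("wrist","w1")
for q in ["cut","stand","tab"]:
    for r in ctrl.find_in("wrist",q)[:2]:
        u,v=np.round(r["uv"]).astype(int); print(q,(u,v),round(r["score"],2),P[v,u])
S=(0.35,0.7,0.1,0.42)
f=P[mask(I,"blue",P,S,(0.015,.06))]; print(rect(f),np.percentile(f[:,2],[2,50,98]))
A=np.c_[f[:,:2],np.ones(len(f))]; k=np.linalg.lstsq(A,f[:,2],rcond=None)[0]; print("plane",k)
```

```text
t 5.70 p [0.5188 0.3025 0.257 ] yaz 11.3 F [0.8 0.2 0.3] open 0.996
cut (np.int64(311), np.int64(229)) 0.95 [0.5157 0.2743 0.0317]
cut (np.int64(524), np.int64(464)) 0.73 [0.773  0.0982 0.1266]
stand (np.int64(316), np.int64(232)) 0.97 [0.5216 0.2722 0.0324]
tab (np.int64(274), np.int64(227)) 0.92 [0.4767 0.2705 0.0374]
(array([525.4, 264.4]), array([152.2, 169.8]), 10.66) [0.0356 0.0373 0.0389]
plane [ 0.0002 -0.0001  0.0372]
```

View pics/w1.png

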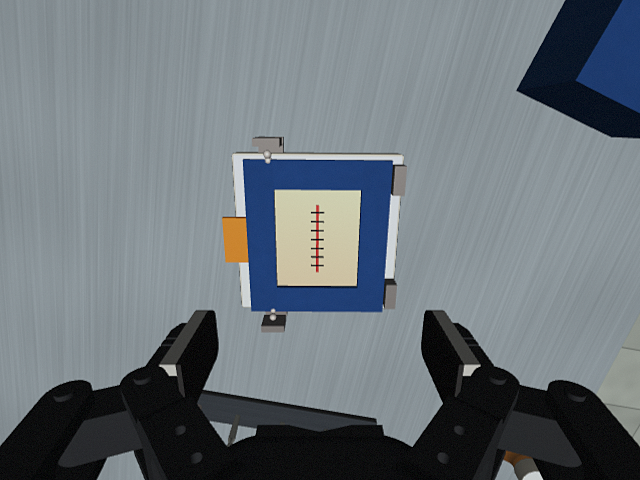

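The frame is shut and flat (plane tilt about 0, height about 37 mm), and both catches are over its edge. The cut runs from (317,205) to (317,271) in the window. Next I compute the cut's pose and plan the transfer to the tray.

```bash
cat > cut.py <<'E'
from h import *
def cut(name):
    d=np.load(name+".npz");I,P=d["I"].astype(int),d["P"]
    m=(I[...,0]-I[...,1]>60)&(I[...,1]<130)&(abs(P[...,0]-.525)<.05)&(abs(P[...,1]-.265)<.06)
    K,T=d["K"],d["T"]; v,u=np.nonzero(m)
    ray=np.c_[(u-K[0,2])/K[0,0],(v-K[1,2])/K[1,1],np.ones(len(u))]@T[:3,:3].T
    Q=T[:3,3]+ray*((.030-T[2,3])/ray[:,2])[:,None]
    A=Q[:,:2]-Q[:,:2].mean(0); w=np.linalg.svd(A,full_matrices=False)[2][0]; w=w*np.sign(w[1]); t=A@w
    c=Q[:,:2].mean(0)+w*(t.min()+t.max())/2
    print(name,"n",len(u),"cut c",c.round(4),"len",round(np.ptp(t),4),"y-axis az",np.degrees(np.arctan2(w[1],w[0])).round(2),"depth z",np.median(P[m][:,2]).round(4))
E
python3 - <<'E'
from cut import *
cut("w1"); cut("scene2")
plan([(0.44,-.0,.30,0),(0.524,-.255,.28,-7)])
E
```

```text
w1 n 173 cut c [0.5243 0.2639] len 0.0755 y-axis az 101.16 depth z 0.032cut.py:8: RuntimeWarning: Mean of empty slice.
  A=Q[:,:2]-Q[:,:2].mean(0); w=np.linalg.svd(A,full_matrices=False)[2][0]; w=w*np.sign(w[1]); t=A@w
  ret = um.true_divide(
Traceback (most recent call last):
  File "cut.py", line 8, in cut
    A=Q[:,:2]-Q[:,:2].mean(0); w=np.linalg.svd(A,full_matrices=False)[2][0]; w=w*np.sign(w[1]); t=A@w
                                 ~~~~~~~~~~~~~~~~~~~~~~~~~~~~~~~~~~~~~~~^^^
IndexError: index 0 is out of bounds for axis 0 with size 0
```

Emit:
carry_out(deltas=[-0.055,-0.01,-0.01,0,0,0,-0.11,-0.02,-0.02,0,0,0,-0.165,-0.03,-0.02,0,0,0,-0.22,-0.042,-0.02,0,0,0,-0.272,-0.052,-0.02,0,0,0])

```text
time: 6.52
eef_pos: [0.5158, 0.0228, 0.2699]
tcp_rot: [0.635, 0.773, -0.001, -0.002]
contact_force: [0.9, 0.0, -0.7]
opening: 1.002
finger_force: 0.0
```

Emit:
carry_out(deltas=[-0.055,-0.01,0,0,0,0.06,-0.11,-0.02,0,0,0,0.12,-0.165,-0.03,0,0,0,0.18,-0.22,-0.042,0,0,0,0.25,-0.27,-0.051,0,0,0,0.32])

```text
time: 7.15
eef_pos: [0.5186, -0.2512, 0.2697]
tcp_rot: [0.751, 0.661, -0.001, -0.003]
contact_force: [0.6, -0.1, 1.5]
opening: 1.002
finger_force: 0.0
```

```bash
cat > hand.py <<'E'
from h import *
def hand(name):
    d=np.load(name+".npz");I,P=d["I"],d["P"]; G=(0.45,0.61,-.38,-.22)
    g=P[mask(I,"blue",P,G,(0.06,.12))]; z=np.percentile(g[:,2],60); t=g[abs(g[:,2]-z)<.004]; print(name,"handle top z",z.round(4),rect(t),len(t),"mean",t.mean(0).round(4))
    x=P[(mask(I,"white",P,G,(.03,.05)))]; print("head",len(x),rect(x) if len(x) else "", np.median(x,0).round(4))
E
python3 - <<'E'
from hand import *
plan([])
shot("wrist","w2"); hand("w2")
for r in ctrl.find_in("wrist","grip")[:3]: print(r)
E
```

```text
t 7.15 p [ 0.5186 -0.2512  0.2697] yaz -7.3 F [ 0.6 -0.1  1.5] open 1.002
w2 handle top z 0.0982 (array([ 524.3, -295.3]), array([68.8, 26.4]), 82.73) 1767 mean [ 0.5242 -0.2935  0.098 ]
head 1396 (array([ 516.7, -317.4]), array([142.7,  64.1]), 70.23) [ 0.519  -0.2756  0.0411]
{'uv': [165.0, 271.4], 'score': 0.9}
{'uv': [291.1, 374.6], 'score': 0.79}
{'uv': [328.7, 243.1], 'score': 0.76}
```

View pics/w2.png

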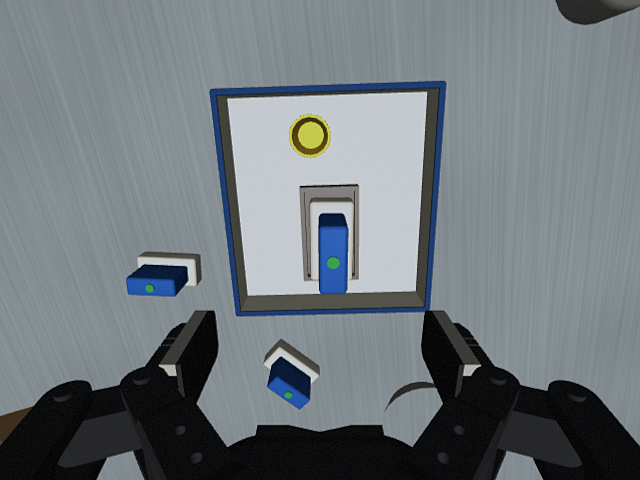

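The large scanner stands in the cradle with its handle top centred on its green dot at (333,263). The smaller ones are at (165,271) and (290,380). The handle centre is (0.5243, -0.2945), its top is at z = 0.098, it measures 69 x 26 mm, and its axis is at 82.7°, which agrees with the given sizes and heights. I'm descending to grasp it.

Emit:
carry_out(deltas=[-0.022,0.006,0.03,0,0,0,-0.042,0.011,0.075,0,0,0,-0.042,0.011,0.13,0,0,0,-0.042,0.011,0.18,0,0,0,-0.042,0.011,0.21,0,0,0])

```text
time: 7.88
eef_pos: [0.5229, -0.2897, 0.0575]
tcp_rot: [0.749, 0.662, -0.001, -0.005]
contact_force: [0.6, -1.3, -0.6]
opening: 1.0
finger_force: 0.0
```

```bash
python3 -c "
from h import *
plan([(.5243,-.2945,.0495,-7.3)])"
```

```text
t 7.88 p [ 0.5229 -0.2897  0.0575] yaz -7.1 F [ 0.6 -1.3 -0.6] open 1.000
[-0.0046  0.0021  0.0079 -0.0083 -0.0053  0.0041]
```

Emit:
carry_out(deltas=[-0.003,0.001,0.008,0,0,0,-0.003,0.001,0.008,0,0,0])

```text
time: 8.12
eef_pos: [0.5266, -0.2958, 0.0547]
tcp_rot: [0.749, 0.662, -0.0, -0.001]
contact_force: [0.8, -0.7, 0.7]
opening: 1.0
finger_force: 0.0
```

Emit:
carry_out(deltas=[0,0,0,0,0,0,0,0,0,0,0,0,0,0,0,0,0,0,0,0,0,0,0,0,0,0,0,0,0,0], grip=0, grip_force=60)

```text
time: 8.75
eef_pos: [0.527, -0.2967, 0.056]
tcp_rot: [0.749, 0.662, -0.0, -0.0]
contact_force: [-3.5, -0.1, 4.4]
opening: 0.32
finger_force: 63.3
```

```bash
python3 -c "
from h import *
plan([(.5243,-.2945,.0495,-7.3)])
for i in range(3):
  ctrl.find_in('top','grip'); s=ctrl.get_state(); print(s['eef_pos'],s['tcp_rot'],s['contact_force'],s['finger_force'])"
```

```text
t 8.75 p [ 0.527  -0.2967  0.056 ] yaz -7.1 F [-3.5 -0.1  4.4] open 0.320
[ 0.0018 -0.003   0.0065 -0.0006  0.0003  0.0038]
[ 0.52700976 -0.29665925  0.05593921] [ 7.49479432e-01  6.62027551e-01 -2.73984718e-04 -1.64165747e-04] [-3.00337772  0.7809428   5.26643697] 63.42520236968994
[ 0.52701043 -0.29666616  0.05592729] [ 7.49476149e-01  6.62031261e-01 -2.74087985e-04 -1.88763257e-04] [-3.55076555  0.4533155   5.53582385] 63.50087285041809
[ 0.52700861 -0.29664177  0.0559287 ] [ 7.49445072e-01  6.62066433e-01 -2.96885223e-04 -1.86080203e-04] [-2.27190214  0.79970363  6.41324114] 63.50425601005554
```

Emit:
carry_out(deltas=[0,0,-0.008,0,0,0,0,0,-0.02,0,0,0,0,0,-0.04,0,0,0,0,0,-0.07,0,0,0,0,0,-0.1,0,0,0])

```text
time: 9.52
eef_pos: [0.5274, -0.2966, 0.1574]
tcp_rot: [0.75, 0.662, 0.0, 0.001]
contact_force: [0.2, 0.0, -2.5]
opening: 0.318
finger_force: 62.7
```

Emit:
carry_out(deltas=[0,0,-0.04,0,0,0,0,0,-0.08,0,0,0,0,0,-0.1,0,0,0,0,0,-0.1,0,0,0,0,0,-0.1,0,0,0])

```text
time: 10.15
eef_pos: [0.5264, -0.2958, 0.2532]
tcp_rot: [0.75, 0.662, -0.0, -0.002]
contact_force: [-0.3, 0.2, -2.6]
opening: 0.322
finger_force: 62.7
```

Run:
```python
from h import *
plan([(0.522,-.02,.262,2),(.5243,.2639,.262,11.1)])
I,D,P,K,T=shot("wrist","w3"); J,_,P2,_,_=shot("scene","scene3")
p=np.array(ctrl.get_state()["eef_pos"])
cv2.imwrite("pics/c3.png",np.hstack([cv2.resize(cv2.imread("pics/w3.png"),(400,300)),cv2.resize(cv2.imread("pics/scene3.png")[150:330,110:350],(400,300))]))
```

```text
t 10.15 p [ 0.5264 -0.2958  0.2532] yaz -7.1 F [-0.3  0.2 -2.6] open 0.322
[ 0.2732 -0.0385 -0.0082 -0.0028 -0.0021 -0.1589]
[ 0.5552 -0.0713 -0.0076 -0.0027 -0.0023 -0.3178]
```

View pics/c3.png

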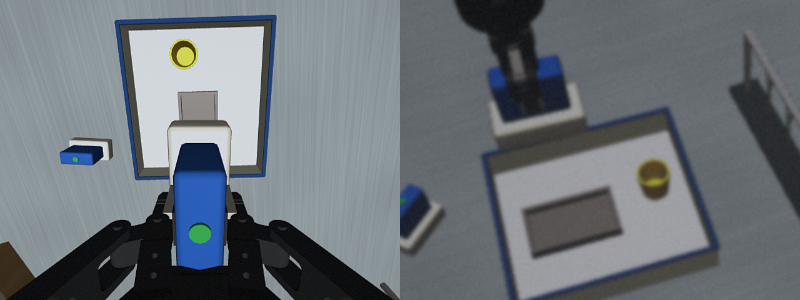

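The scanner is held upright and clear of the cradle: the wrist view shows the handle centred between the fingers, and the scene view shows the cradle empty. I'll measure how it sits in the grip, then carry it over.

```bash
cat > held.py <<'E'
from h import *
def held(name,s):
    d=np.load(name+".npz");I,D=d["I"],d["D"]; E=np.array(ctrl.camera_model("wrist")["hand_eye"]); Q=pts(d["K"],E,D)
    H=cv2.cvtColor(I,cv2.COLOR_RGB2HSV).astype(int)
    near=(D>0)&(abs(Q[...,0])<.07)&(abs(Q[...,1])<.035)
    b=near&(H[...,0]>95)&(H[...,0]<130)&(H[...,1]>120)
    z=Q[b][:,2]; zt=np.percentile(z,10); t=Q[b&(Q[...,2]<zt+.006)]; print("handle top z(tool)",np.median(t[:,2]).round(4),rect(t))
    A=np.c_[t[:,:2],np.ones(len(t))]; print(" slopes",np.linalg.lstsq(A,t[:,2],rcond=None)[0].round(4))
    gr=near&(H[...,0]>40)&(H[...,0]<90)&(H[...,1]>100); print(" dot",gr.sum(),np.median(Q[gr],0).round(4) if gr.any() else "")
    w=near&(H[...,1]<60)&(H[...,2]>110)&(Q[...,2]>-.02)&(Q[...,2]<.05); t=Q[w]; print("white z",np.percentile(t[:,2],[5,25,50,75,95]).round(4),len(t))
    m=w&(abs(Q[...,2]-np.percentile(t[:,2],30))<.004);t=Q[m];print(" headtop",np.median(t[:,2]).round(4),rect(t),"x",np.percentile(t[:,0],[1,99]).round(4),"y",np.percentile(t[:,1],[1,99]).round(4))
E
python3 -c "
from held import *
held('w3',None)"
```

```text
handle top z(tool) -0.0423 (array([4.6, 0.8]), array([61.3, 64.4]), 52.3)
 slopes [-0.0148 -0.0052 -0.0438]
 dot 1447 [ 0.004  -0.0008 -0.0448]
white z [0.0137 0.0143 0.0148 0.0155 0.0171] 4255
 headtop 0.0148 (array([22.8, -1. ]), array([47.1, 47.9]), 0.01) x [0.0022 0.0459] y [-0.0243  0.0222]
```

Emit:
carry_out(deltas=[0.03,-0.004,-0.008,0,0,0,0.08,-0.011,-0.01,0,0,0,0.13,-0.018,-0.01,0,0,0,0.18,-0.025,-0.01,0,0,0,0.23,-0.032,-0.01,0,0,0])

```text
time: 10.88
eef_pos: [0.523, -0.0626, 0.2636]
tcp_rot: [0.75, 0.662, -0.001, -0.001]
contact_force: [1.4, -0.2, -2.3]
opening: 0.322
finger_force: 62.6
```

Emit:
carry_out(deltas=[0.05,-0.006,0,0,0,-0.06,0.1,-0.012,0,0,0,-0.12,0.15,-0.018,0,0,0,-0.18,0.2,-0.024,0,0,0,-0.25,0.25,-0.03,0,0,0,-0.318])

```text
time: 11.5
eef_pos: [0.5242, 0.189, 0.2636]
tcp_rot: [0.634, 0.773, -0.001, -0.001]
contact_force: [-0.1, -0.7, -2.3]
opening: 0.323
finger_force: 62.7
```

```bash
python3 -c "
from h import *
plan([(.5243,.2639,.16,11.1)])"
```

```text
t 11.50 p [0.5242 0.189  0.2636] yaz 11.2 F [-0.1 -0.7 -2.3] open 0.323
[ 0.0734  0.0149  0.1036 -0.0026  0.      0.0025]
```

Emit:
carry_out(deltas=[0.035,0.008,0,0,0,0,0.071,0.016,0.01,0,0,0.002,0.071,0.016,0.05,0,0,0.002,0.071,0.016,0.09,0,0,0.002,0.071,0.016,0.12,0,0,0.002])

```text
time: 12.12
eef_pos: [0.5252, 0.2599, 0.1414]
tcp_rot: [0.636, 0.772, -0.002, -0.001]
contact_force: [0.3, 0.4, -3.1]
opening: 0.318
finger_force: 62.8
```

Emit:
carry_out(deltas=[0,0,0.025,0,0,0,0,0,0.04,0,0,0,0,0,0.046,0,0,0,0,0,0.046,0,0,0,0,0,0.046,0,0,0])

```text
time: 12.75
eef_pos: [0.5279, 0.2605, 0.1006]
tcp_rot: [0.636, 0.772, 0.001, 0.001]
contact_force: [-0.0, -0.5, -2.1]
opening: 0.319
finger_force: 62.8
```

Run:
```python
from held import *
c=np.array([.5243,.2639]); a=np.radians(11.1); x=np.array([-np.sin(a),np.cos(a)]);y=np.array([np.cos(a),np.sin(a)])
t=c-.002*x+.001*y; shot("wrist","w4"); shot("scene","scene4"); held("w4",None)
plan([(t[0],t[1],.0953,11.1)])
d=np.load("w4.npz");P,I=d["P"],d["I"]
S=(0.35,0.7,0.1,0.42); f=P[mask(I,"blue",P,S,(0.02,.046))]; print("frame",np.percentile(f[:,2],[5,50,95]))
# scanner head sides vs. window in scene
cv2.imwrite("pics/c4.png",np.hstack([cv2.resize(cv2.imread("pics/w4.png"),(400,300)),cv2.resize(cv2.imread("pics/scene4.png")[110:260,360:560],(400,300))]))
```

```text
handle top z(tool) -0.0423 (array([6.3, 1.4]), array([60.5, 64. ]), 58.45)
 slopes [ 0.01   -0.0126 -0.0425]
 dot 1026 [ 0.0019 -0.0011 -0.0445]
white z [0.0137 0.0143 0.0149 0.0156 0.0178] 4447
 headtop 0.0149 (array([22.9, -1.2]), array([48.1, 48.1]), 0.63) x [0.0021 0.0465] y [-0.0247  0.0222]
t 12.85 p [0.5278 0.2605 0.1006] yaz 11.0 F [ 0.2 -0.4 -3. ] open 0.318
[ 0.002  -0.0018  0.0053  0.0022 -0.0002 -0.0017]
frame [0.03623015 0.037304   0.03837609]
```

View pics/c4.png

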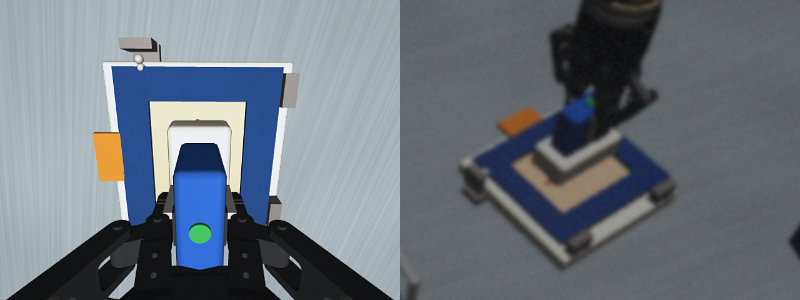

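Emit:
carry_out(deltas=[0.001,-0.001,0.003,0,0,0,0.002,-0.002,0.0055,0.001,0,-0.002,0.002,-0.002,0.0055,0.001,0,-0.002,0.002,-0.002,0.0055,0.001,0,-0.002])

```text
time: 13.35
eef_pos: [0.5247, 0.2619, 0.0938]
tcp_rot: [0.635, 0.772, -0.0, -0.0]
contact_force: [1.1, 0.3, -1.6]
opening: 0.321
finger_force: 62.8
```

Run:
```python
from held import *
c=np.array([.5243,.2639]); a=np.radians(11.1); x=np.array([-np.sin(a),np.cos(a)]);y=np.array([np.cos(a),np.sin(a)])
t=c-.002*x+.001*y; shot("wrist","w5"); held("w5",None)
plan([(t[0],t[1],.0953,11.1)])
d=np.load("w5.npz");P,I=d["P"],d["I"]
# window edges near the far head end, in stand axes about the cut
L=(P[...,:2]-c); X=L@y; Y=L@x
H=cv2.cvtColor(I,cv2.COLOR_RGB2HSV).astype(int); b=(H[...,0]>100)&(H[...,0]<130)&(H[...,1]>130)&(abs(P[...,2]-.037)<.004)
for lo,hi in ((.0,.02),(.02,.045)):
    q=X[b&(Y>lo)&(Y<hi)]; print("window x edges",q[q<0].max().round(4) if (q<0).any() else None,q[q>0].min().round(4) if (q>0).any() else None)
w=(H[...,1]<60)&(H[...,2]>110)&(abs(P[...,2]-.08)<.005)&(abs(X)<.05)&(abs(Y)<.07)
print("head X",np.percentile(X[w],[1,99]).round(4),"Y max",np.percentile(Y[w],99.5).round(4),"z",np.median(P[w][:,2]).round(4))
q=Y[b&(abs(X)<.03)&(Y>.03)]; print("window y far edge",q.min().round(4))
```

```text
handle top z(tool) -0.0423 (array([ 4.3, -0.9]), array([62.4, 59.8]), 42.09)
 slopes [ 0.0116 -0.0021 -0.0424]
 dot 1025 [ 0.0018 -0.0007 -0.0445]
white z [0.0137 0.0144 0.0149 0.0156 0.0178] 4461
 headtop 0.0149 (array([22.8, -1.3]), array([48. , 47.9]), 0.03) x [0.0021 0.0465] y [-0.0248  0.0222]
t 13.40 p [0.5247 0.2618 0.0939] yaz 11.1 F [ 0.5 -0.1 -2.3] open 0.318
[ 0.0001  0.001  -0.0014 -0.0009  0.      0.0003]
window x edges -0.0448 0.0446
window x edges -0.0445 0.0448
head X [-0.0249  0.0222] Y max 0.0445 z 0.0789
window y far edge 0.0558
```

Emit:
carry_out(deltas=[0.001,0.001,-0.0013,0,0,0,0.001,0.001,-0.0013,0,0,0,0.001,0.001,-0.0013,0,0,0,0.001,0.001,-0.0013,0,0,0])

```text
time: 13.9
eef_pos: [0.5254, 0.263, 0.0951]
tcp_rot: [0.635, 0.772, -0.0, -0.0]
contact_force: [0.4, 0.6, -2.0]
opening: 0.319
finger_force: 62.8
```

Run:
```python
from h import *
plan([]); s=ctrl.get_state(); print(s["tcp_rot"],s["finger_force"],abs(s["dq"]).max())
I,D,P,K,T=shot("wrist","w6")
S=(0.35,0.7,0.1,0.42); f=P[mask(I,"blue",P,S,(0.02,.046))]; print("frame",np.percentile(f[:,2],[5,50,95]))
s=ctrl.get_state()
if abs(s["eef_pos"][2]-.0953)<.002 and s["opening"]>.25: print(ctrl.sign_off())
```

```text
t 13.90 p [0.5254 0.263  0.0951] yaz 11.1 F [ 0.4  0.6 -2. ] open 0.319
[ 6.35296960e-01  7.72267752e-01 -4.15568856e-04 -3.45354845e-04] 62.774362564086914 0.0017161249268151462
frame [0.03622462 0.03728769 0.03835571]
the job is handed in; nothing more can be done
None
```

I handed the job in after about 14 s of robot time: the frame is shut, and the gripper holds the largest scanner level about 2 cm above the skin, centred over the cut to within about 2 mm and aligned with it; the verdict was not shown.

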